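# Lever up a furnace power unit and slip a pad under its foot

### The job

Lay the pry bar over the blue fulcrum with its tip under the steel lip of the black power unit, and press the yellow end down until the spring bolt snaps over the bar, so that the unit stays raised by itself. Then slide the green pad under the raised foot below the yellow mark, so that the whole foot would come down on the plate, and leave the pad flat on the bench and the bar latched. Do not shove the unit about or disturb the other things on the bench.

Things in the scene. Friction and masses are not known exactly. Their poses are not given: they have to be found in the camera images.
- unit: Loose black case, about 7 kg, screen and red button on top (z 152), on a steel base plate 280 (x) x 240 (y) x 10 mm. Origin on the bench under the plate's centre; z up. Case: x +-132, y -115 to 75 mm; the bare ledge beyond it along the +y edge is the lip. Four feet 30 mm wide at x +-105, y +-85 keep the plate's underside at z 26. Tips up about its -y feet; needs some 30 N at the lip.
- lip (a point): Middle of the lower edge of the unit's lip: x = 0, y = 120, z = 26 mm in the unit's frame.
- foot (a point): Centre of the underside of the rubber foot (30 mm diameter) that the pad must go under: x = -105, y = 85, z = 0 in the unit's frame, 35 mm inside the lip's edge. The lip carries a yellow mark 30 mm wide on its top and edge above this foot. z is 0 with the unit down; about 11 to 14 mm when the bar is latched.
- far_edge (a point): Point on the bench line about which the unit tips: x = 0, y = -100, z = 0 in the unit's frame.
- stand: Blue lift stand fixed to the bench before the lip, plate 80 (x) x 180 mm (y -25 to 155), 4 thick. Origin on the bench under the fulcrum ridge; +y points away from the unit; the bar goes along y over x = 0. Catch at y 104 to 136: guide wall at x = -14 (to z 48, flared outward to z 65); opposite, the bolt between posts with faces at x = 15 (to z 54), housing out to x = 51.
- ridge (a point): Top of the stand's rounded steel fulcrum ridge (runs along x, radius 6 mm): x 0, y 0, z 30 mm in the stand's frame, between two cheeks 34 mm apart that rise to z 44. The unit's lip edge is about 40 mm from it (y = -40).
- bolt (a joint): Brass spring bolt on the stand at y = 120 mm. 0 m = fully out (nose at x = -2 mm, over the bar's path), up to 0.022 as it is pushed back to +x. Steep sloped face from z 67 down to 36, flat underside at z 32 mm. A bar pressed down pushes it back (2 to 3 N spring); once the bar's top is below z 32 there, it springs out over the bar to near 0.
- bar: Flat steel pry bar 230 x 22 x 8 mm, 0.3 kg, red band, yellow butt end. Origin on the underside at the red band, which goes on the ridge; x along the bar: tip -60, butt +170, yellow from 135, centre of mass at 55 mm; z up through the 8 mm. Starts flat on its rest, underside 35 mm above the bench.
- bar_tip (a point): Centre of the bar's tip end face: x -60, z 4 mm in the bar's frame. With the red band on the ridge the tip is 20 mm under the lip and the bar rests by its own weight butt up, sloping about 0.31 rad, tip against the lip; steeper (0.4 rad) it slips in freely.
- bar_press (a point): Place to press, on the bar's top in the yellow part: x 156, z 8 mm in the bar's frame. 10 to 20 N presses it down; latched, the bar slopes about 0.05 rad butt down, with this point about 30 mm above the bench; press to some 25 mm for the bolt to snap.
- bar_catch (a point): Point on the bar's top that goes under the bolt: x = 120, z = 8 mm in the bar's frame.
- rest: Fixed grey tool rest, plate 190 x 50 mm, with two slotted posts at x = +-80 mm (slot floor at z = 35, slot 30 mm wide, tops at z = 44, posts 14 mm long in x and 46 mm wide). Origin on the bench under its centre; the bar lies along its x, the bar's x = 50 mm point over its centre, butt to +x.
- pad: Green steel support pad, plate 60 (x) x 130 (y) x 8 mm, 0.25 kg, origin under its centre. An orange grip lug 14 (x) x 30 (y) mm, 40 mm high above the plate (z 8 to 48), stands at y = +45 mm. The -y end goes under the foot; a white disc marks the spot for the foot's centre.
- pad_spot (a point): Centre of the white disc on the pad's plate: y = -35, z = 8 mm in the pad's frame, 30 mm from the -y end.
- pad_grip (a point): Grip point in the pad's orange lug, to be pinched across its 14 mm: y = 45, z = 34 mm in the pad's frame.
- dish: Bystander: shallow white dish, 76 mm across.
- jar: Bystander: amber jar, 75 mm high.
- driver: Bystander: red screwdriver, 180 mm.
- spanner: Bystander: steel spanner, 170 mm.
- beaker: Bystander: blue cup, 70 mm high.
- notes: Bystander: blue notebook, 120 x 90 x 18 mm.
- billet: Bystander: brass billet, 44 mm diameter, 50 mm high.
There are look-alikes about, which are no part of the job. What is shaped like the bar but turquoise is not meant.

How it is judged:
On the way:
1. the bar, over the fulcrum and caught under the bolt, holds the unit's marked foot more than 9.5 mm up with the gripper off the bar (height (world z) of foot above 0.0095 m and contact force between bar and unit above 4 N and contact force between bar and stand above 4 N and z of bar_catch in the frame of stand below 0.035 m and contact force between the fingers and bar below 0.1 N), for 0.4 s.
At the end, for the whole second after the job is handed in: The latched bar (catch point below 35 mm in the stand) keeps the marked foot more than 9.5 mm up; the pad lies flat on the bench under it, the foot centre within 16 mm of the plate's centre line and 14 mm or more from its inner end; unit, bar and pad at rest (height (world z) of foot above 0.0095 m and contact force between bar and unit above 4 N and z of bar_catch in the frame of stand below 0.035 m and x of foot in the frame of pad between -0.016 and 0.016 m and y of foot in the frame of pad between -0.051 and 0.02 m and angle between pad's own z axis and vertical below 0.04 rad and height (world z) of pad below 0.003 m and linear speed of each of unit, bar, pad below 0.02 m/s); the robot touches nothing.
It fails at once if the unit's far edge was shoved more than 25 mm (distance of far_edge from where it was at the start of the episode above 0.025 m).
It fails at once if a bystander was moved more than 30 mm (distance of any of dish, jar, driver, spanner, beaker, notes, billet from where it was at the start of the episode above 0.03 m).
It also fails if it takes over 66 s, if anything falls off the work surface, if the arm or the gripper's body presses on something with over 40 N, if the wrist force passes 120 N, or if a joint passes its speed limit or range.

### The arm

A 6-joint arm with a two-finger parallel gripper is mounted at the origin on the work surface. World frame = base frame: x ahead of the robot, y to its left, z up, the work surface at z = 0. Lengths are in m, angles in rad, forces in N, time in s.
With the tool pointing down it reaches from about 0.275 to 0.775 m from the base axis. Payload 14.6 kg.
Tool frame: the origin (TCP) lies between the finger pads; the fingertips stand 22 mm ahead of it and the grasp point (between the pads) lies 3 mm ahead of it; z points along the fingers, y is the direction in which the jaws open and shut (so a half turn about z gives the same grasp; the last joint's range is limited). The gripper opens to 85 mm and grips with 20 to 120 N. Pads are 22 mm wide; open, the fingers measure 114 mm over their backs; the gripper's body (76 mm by 85 mm) begins 54 mm behind the grasp point. The pads swing forward as they close: fully open they stand 13 mm farther back than shut.
Start: joints at [-1.295, 0.263, -0.048, 1.259, 0, 1.415], TCP at [0.219, -0.477, 0.253] pointing down, gripper open.
Joint ranges: [-2.65, 2.65], [-0.89, 1.7], [-1.18, 1.37], [-2.13, 2.11], [-1.35, 1.29], [-3.14, 3.14]. Speed limits (rad/s): [1.89, 1.89, 2.57, 2.79, 3.14, 3.14].

### API

Orientations are given as a rotation vector (axis times angle).
In Python, from plant import ctrl, claw, inverse_kinematics, eyes, order gives the robot as it stands. The module is installed in compiled form; this text tells all that it offers. Calls block until the motion is done:
- ctrl.goto(position, orientation): joint-space move of the TCP to a pose.
- ctrl.move_linear(position, feed=0.15, attitude=None): straight line of the TCP; attitude=None keeps the orientation; feed is the mean speed in m/s.
- ctrl.goto_joints(angles): joint-space move.
- claw.move_gripper(opening, grasp_force=None): finger opening in m; grasp_force is the grip in N (None keeps the last); returns when the fingers have stopped.
- ctrl.hold(seconds).
- inverse_kinematics(position, orientation): joint angles nearest the present ones, or None.
- eyes.read_camera(name): name is "scene" or "side" or "wrist"; returns a dict with "img" (480x640x3 uint8, blue, green, red), "mtx" (3x3 intrinsics, pixels), "rvec" (rotation vector, rad) and "tvec" (3), from world to camera coordinates, as OpenCV has them; the wrist camera has in their place "tool_from_camera" (4x4, takes a point from camera to tool coordinates, whose origin is the TCP and whose axes are the flange's). Camera axes: x right, y down, z forward; pixel columns grow to the right and rows downward; lengths in m; the calibration is good to about 2 mm. A picture is of the moment at which its call begins: read the wrist's pose just before it. There is no depth.
A pose or a line that the arm cannot do raises ctrl.MotionError and nothing moves.
- order.sign_off(): hands the job in, once; it reports no verdict.
Readings, each from a call of its own:
- ctrl.current_time(): time.
- ctrl.current_qpos(): joint angles.
- ctrl.current_joint_vel(): joint speeds.
- ctrl.current_joint_torque(): joint torques, N m.
- ctrl.current_tcp_pos(): TCP position.
- ctrl.current_eef_rot(): TCP orientation.
- ctrl.current_ft_force(): force on the tool from outside, world axes, zero at the start.
- ctrl.current_ft_torque(): the same for the moment, N m.
- ctrl.current_gripper_width(): finger opening in m.
Only numpy, scipy, OpenCV 4.12 (cv2) and the standard library are available. Lean on these libraries where they do the work, as an engineer would, in place of code of your own. Each camera call takes 0.05 s, during which the arm holds its last target. There are 200 camera calls.

## Working session

There is one attempt and no reset: what is moved stays moved. The work goes in short steps, each a Python script; the robot and the scene stay as the last script left them, time stands still between calls to the robot, and variables do not carry over. Pictures are saved under pics/ and viewed, about 8 in all and at most 12, crops included, and the job is handed in when it is done.

```bash
mkdir -p pics; ls
python3 - <<'E'
from plant import ctrl, claw, eyes
import cv2, numpy as np, pickle
print(ctrl.current_time(), ctrl.current_tcp_pos(), ctrl.current_eef_rot())
for n in ["scene","side"]:
    r=eyes.read_camera(n); cv2.imwrite(f"pics/{n}0.png",r["img"]); pickle.dump(r,open(f"{n}0.pkl","wb"))
    R=cv2.Rodrigues(np.array(r["rvec"]))[0]; print(n,r["mtx"],-R.T@np.array(r["tvec"]).ravel(), R[2])
print(ctrl.current_time())
E
```

```text
pics
0.0 [ 0.21917301 -0.47677244  0.25283166] [-3.06793906e+00 -6.71300827e-01  1.18995218e-04]
scene [[444.86217425   0.         320.98559465]
 [  0.         444.86217425 238.89030877]
 [  0.           0.           1.        ]] [ 1.08431726 -0.69718671  0.75529263] [-0.48036811  0.62425885 -0.61607416]
side [[490.91151269   0.         317.17093939]
 [  0.         490.91151269 239.97554517]
 [  0.           0.           1.        ]] [0.09942041 0.76049684 0.79508782] [ 0.38883161 -0.66234558 -0.640397  ]
0.1
```

View pics/scene0.png

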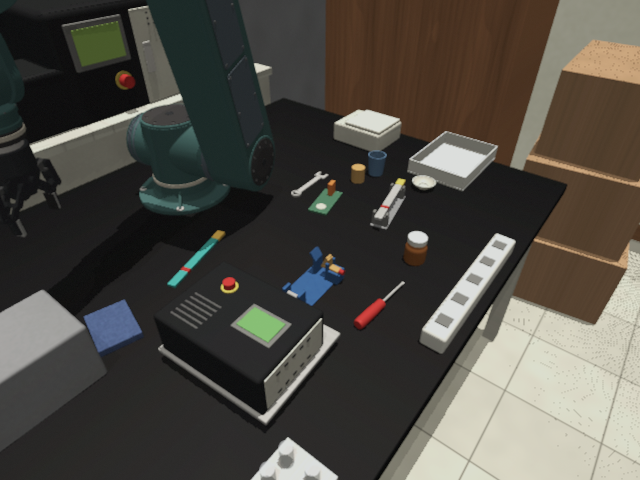

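View pics/side0.png

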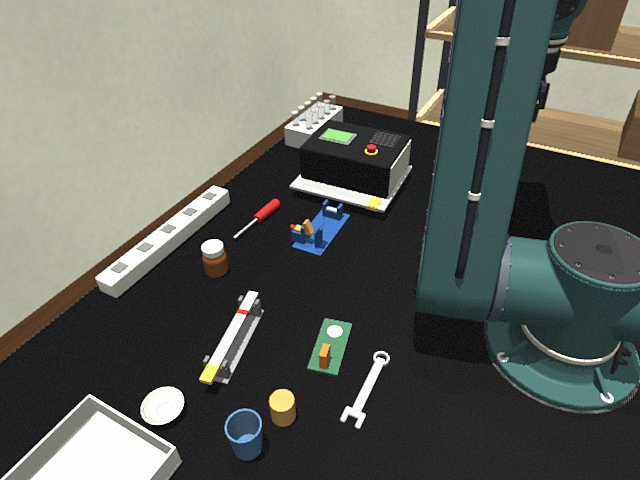

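The scene and side views show:
- **Bar:** grey with a red band and yellow butt, on the grey rest. Scene (390,200), side (235,335).
- **Look-alike:** turquoise bar at scene (197,258), not meant.
- **Stand:** scene (315,282), side (322,228).
- **Unit:** scene (245,340), with the yellow lip mark at side (374,203).
- **Pad:** scene (325,200), side (330,345).

Next I'll get rough positions, then take close wrist views.

```bash
cat > h.py <<'E'
import numpy as np, cv2, pickle
from scipy.spatial.transform import Rotation as Ro
def cam(r):
    """-> K, R, t (world to camera)"""
    return r["mtx"], cv2.Rodrigues(np.array(r["rvec"],float))[0], np.array(r["tvec"],float).ravel()
def wcam(r,p,rv):
    T=np.eye(4);T[:3,:3]=Ro.from_rotvec(rv).as_matrix();T[:3,3]=p
    W=np.linalg.inv(T@np.array(r["tool_from_camera"]))
    return r["mtx"],W[:3,:3],W[:3,3]
def onz(c,uv,z):
    K,R,t=c; d=R.T@np.linalg.inv(K)@np.array([uv[0],uv[1],1.]); o=-R.T@t
    return o+d*(z-o[2])/d[2]
def proj(c,P):
    K,R,t=c; q=(np.atleast_2d(P)@R.T+t)@K.T; return q[:,:2]/q[:,2:]
def tri(cs,uvs):
    A=[];b=[]
    for c,uv in zip(cs,uvs):
        K,R,t=c; d=R.T@np.linalg.inv(K)@np.array([uv[0],uv[1],1.]); d/=np.linalg.norm(d); M=np.eye(3)-np.outer(d,d)
        A.append(M);b.append(M@(-R.T@t))
    return np.linalg.lstsq(np.vstack(A),np.hstack(b),rcond=None)[0]
def down(yaw):
    """tool z down, tool x axis along world yaw"""
    c,s=np.cos(yaw),np.sin(yaw)
    return Ro.from_matrix(np.array([[c,s,0],[s,-c,0],[0,0,-1]])).as_rotvec()
def load(n): return pickle.load(open(n+".pkl","rb"))
E
python3 - <<'E'
from h import *
s=cam(load("side0"));c=cam(load("scene0"))
for n,uv,z in [("bar band",(244,311),.043),("tip",(253,294),.043),("butt",(209,379),.043),("pad disc",(335,331),.008),("lug",(325,350),.048),("stand near fulcrum",(333,208),.03),("stand catch",(307,232),.03),("mark",(374,203),.036),("lipL",(291,188),.036),("lipR",(383,208),.036)]:
    print(n,onz(s,uv,z).round(3))
print(onz(c,(322,207),.008),onz(c,(315,285),.01))
from plant import eyes
from plant import ctrl
r=eyes.read_camera("wrist");print(r["mtx"],r["tool_from_camera"])
E
```

```text
bar band [0.577 0.251 0.043]
tip [0.588 0.202 0.043]
butt [0.536 0.413 0.043]
pad disc [0.402 0.183 0.008]
lug [0.382 0.261 0.048]
stand near fulcrum [ 0.592 -0.165  0.03 ]
stand catch [ 0.601 -0.046  0.03 ]
mark [ 0.503 -0.228  0.036]
lipL [ 0.735 -0.186  0.036]
lipR [ 0.473 -0.219  0.036]
[0.40881384 0.1847087  0.008     ] [ 0.60200361 -0.09287351  0.01      ]
[[339.50218028   0.         321.64761069]
 [  0.         339.50218028 234.9116368 ]
 [  0.           0.           1.        ]] [[ 6.68945854e-04 -9.57633497e-01 -2.87988955e-01  7.35938696e-02]
 [ 9.99999272e-01  9.29857884e-04 -7.69188146e-04  4.31387989e-04]
 [ 1.00438913e-03 -2.87988231e-01  9.57633422e-01 -1.21064933e-01]
 [ 0.00000000e+00  0.00000000e+00  0.00000000e+00  1.00000000e+00]]
```

```bash
cat > shot.py <<'E'
from h import *
from plant import ctrl, eyes
def shot(name):
    p=np.array(ctrl.current_tcp_pos());rv=np.array(ctrl.current_eef_rot()); r=eyes.read_camera("wrist")
    r["cam"]=wcam(r,p,rv); pickle.dump(r,open(name+".pkl","wb")); cv2.imwrite(f"pics/{name}.png",r["img"]); return r
E
python3 - <<'E'
from shot import *
t=lambda:round(ctrl.current_time(),2)
ctrl.goto([.57,-.07,.25],down(1.5)); shot("B1"); print(t())
ctrl.move_linear([.55,-.13,.25],feed=.2); shot("B2"); print(t())
ctrl.goto([.50,.22,.20],down(1.7)); shot("A1"); print(t(),ctrl.current_qpos())
ctrl.move_linear([.46,.30,.20],feed=.2); shot("A2"); print(t())
E
```

```text
2.14
2.66
4.05 [ 2.63682711e-01  3.20575581e-01 -1.10845965e-01  1.13906060e+00
 -1.69544457e-04  1.70656503e+00]
4.7
```

View pics/A1.png

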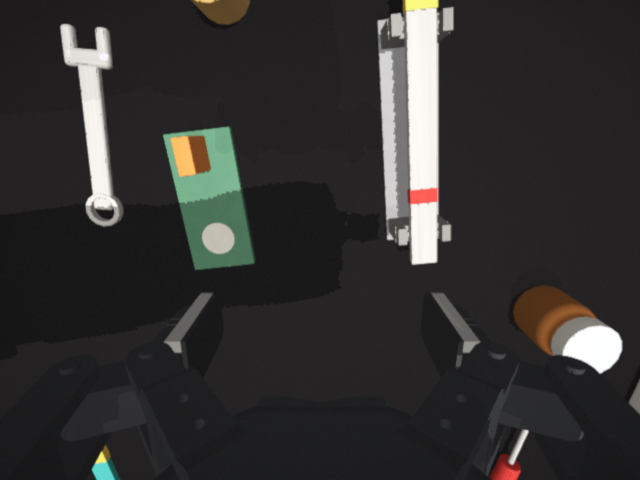

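View pics/B1.png

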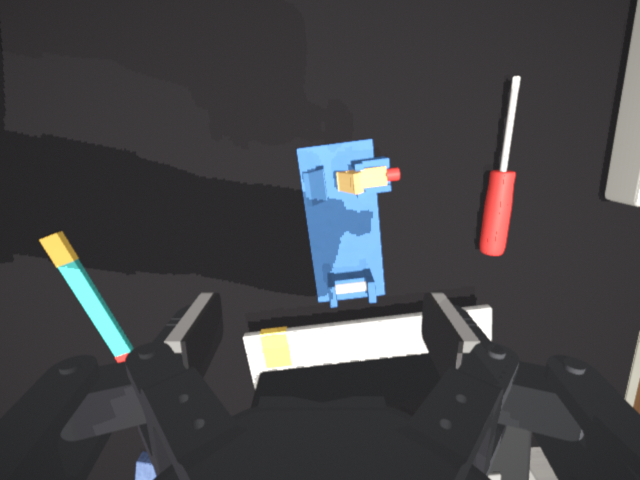

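A1 shows:
- **Bar:** the grey one with the red band at (424,196), tip at (425,263), yellow end at the top.
- **Pad:** corners (164,135), (230,127), (254,264), (195,270), with the disc at (219,238).

B1 shows:
- **Stand:** plate corners (298,149), (372,140), (384,294), (318,302), with the ridge at (350,288).
- **Lip:** front edge from (245,335) to (490,308), mark at (276,347).
- **Look-alike:** the turquoise bar lies at (90,300).

Next I'll triangulate.

```bash
cat > meas.py <<'E'
from h import *
def go(a,b,pts):
    ra,rb=load(a),load(b); ga,gb=[cv2.cvtColor(r["img"],cv2.COLOR_BGR2GRAY) for r in (ra,rb)]
    cr=(cv2.TERM_CRITERIA_EPS|cv2.TERM_CRITERIA_COUNT,40,.01)
    for n,uv,z,ref in pts:
        pa=np.float32([[uv]]); 
        if ref: pa=cv2.cornerSubPix(ga,pa.copy(),(4,4),(-1,-1),cr)
        pb=np.float32([proj(rb["cam"],onz(ra["cam"],pa[0,0],z))])
        g=pb.copy()
        # patch match (LK) from a predicted guess, then corner refinement
        pb,st,er=cv2.calcOpticalFlowPyrLK(ga,gb,pa,pb.copy(),winSize=(15,15),maxLevel=1,flags=cv2.OPTFLOW_USE_INITIAL_FLOW)
        if ref: pb=cv2.cornerSubPix(gb,pb.copy(),(4,4),(-1,-1),cr)
        P=tri([ra["cam"],rb["cam"]],[pa[0,0],pb[0,0]])
        e=np.abs(proj(ra["cam"],P)-pa[0]).max()
        print(n,"a",pa[0,0].round(1),"b-pred",(pb-g)[0,0].round(1),"P",P.round(4),"err",e.round(2),"onz",onz(ra["cam"],pa[0,0],z).round(4))
def blobs(name,lo,hi,amin=60):
    r=load(name); m=cv2.inRange(cv2.cvtColor(r["img"],cv2.COLOR_BGR2HSV),lo,hi)
    n,l,s,c=cv2.connectedComponentsWithStats(m)
    for i in range(1,n):
        if s[i,4]>amin: print(name,c[i].round(1),s[i])
E
python3 - <<'E'
from meas import *
go("A1","A2",[("tipL",(411,263),.043,1),("tipR",(437,263),.043,1),("bandTL",(410,190),.043,1),("bandBR",(438,202),.043,1),("bandBL",(410,203),.043,1),("bandTR",(437,189),.043,1),("yelL",(405,9),.043,1),("yelR",(438,9),.043,1),
("pad1",(164,135),.008,1),("pad2",(230,127),.008,1),("pad3",(254,264),.008,1),("pad4",(195,270),.008,1)])
print()
go("B1","B2",[("st1",(298,149),.004,1),("st2",(372,140),.004,1),("st3",(384,294),.004,1),("st4",(318,302),.004,1),("lipL",(245,335),.036,1),("lipR",(491,308),.036,1),("markL",(262,329),.036,1),("markR",(287,328),.036,1),("markBL",(265,366),.036,1),("markBR",(291,363),.036,1),("ridge",(350,288),.03,0)])
for n in "A1","A2":
    blobs(n,(0,0,110),(180,60,255),200); print("red"); blobs(n,(0,180,100),(6,255,255)); 
for n in "B1","B2":
    print("ridge"); blobs(n,(80,0,150),(130,90,255),60)
E
python3 - <<'E'
import cv2,numpy as np
a=cv2.imread("pics/A2.png");b=cv2.imread("pics/B2.png")
cv2.imwrite("pics/AB2.png",np.hstack([cv2.resize(b[:,160:560],(400,480)),a[:,200:600]]))
E
```

```text
tipL a [411.6 264.3] b-pred [ 149.8 -153.3] P [0.4545 0.3422 0.3586] err 246.29 onz [0.584  0.1927 0.043 ]
tipR a [436.4 262. ] b-pred [-36.7 -48.3] P [ 0.6807  0.1204 -0.2039] err 14.01 onz [0.6051 0.1976 0.043 ]
bandTL a [409.8 189.2] b-pred [-0.1 -0.1] P [0.5691 0.2573 0.0428] err 0.03 onz [0.569  0.2574 0.043 ]
bandBR a [438.1 201.8] b-pred [-1.2  0.9] P [0.5932 0.2502 0.0451] err 0.71 onz [0.5945 0.2501 0.043 ]
bandBL a [410.  203.8] b-pred [ 52.7 107.5] P [0.5276 0.2753 0.2094] err 12.39 onz [0.5717 0.2454 0.043 ]
bandTR a [438.1 186.5] b-pred [-1.2  0.1] P [0.5912 0.2623 0.0427] err 0.64 onz [0.5916 0.2626 0.043 ]
yelL a [405.   9.] b-pred [ -0.4 -10.4] P [0.5447 0.3926 0.0172] err 1.02 onz [0.5395 0.3836 0.043 ]
yelR a [436.    9.5] b-pred [ 1.8 -2.7] P [0.5635 0.3882 0.0383] err 1.16 onz [0.5615 0.3862 0.043 ]
pad1 a [162.5 134.2] b-pred [12.3 15.2] P [0.3772 0.2769 0.0606] err 2.5 onz [0.3519 0.2729 0.008 ]
pad2 a [228.7 126.2] b-pred [-11.    6.6] P [0.4076 0.2855 0.0214] err 6.82 onz [0.4097 0.2871 0.008 ]
pad3 a [253.9 263.1] b-pred [-0.3  0.2] P [0.4408 0.1614 0.0085] e
[... 1290 characters left out ...]
-0.163   0.03  ]
A1 [448.   18.6] [443   7  11  24 253]
A1 [411.5 127.6] [  377     8    63   257 12272]
A1 [ 93.2 115.7] [  60   24   60  202 4800]
A1 [217.9 237.9] [201 222  34  33 872]
A1 [588.2 342.6] [ 551  317   72   57 2706]
A1 [518.  446.4] [508 430  21  35 233]
red
A1 [504.9 470. ] [492 458  29  22 348]
A2 [516.8  24.7] [ 470    0  100   59 4639]
A2 [141.2 208.7] [ 115  132   48  174 3601]
A2 [448.7 206.1] [ 435  132   31  153 4158]
A2 [427.3 147. ] [422 136  12  28 242]
A2 [414.6 222.9] [ 407  147   16  153 1931]
A2 [253.5 316. ] [238 302  32  29 716]
red
ridge
B1 [350.5 287.4] [334 281  34  14 114]
B1 [144.4 471.4] [135 462  21  18 317]
ridge
B2 [144.8 462.9] [138 438  18  40 348]
```

View pics/AB2.png

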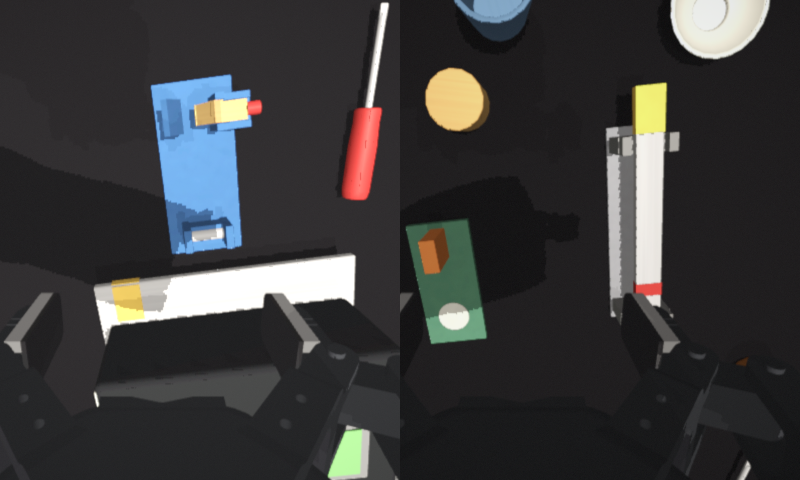

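Stand corners triangulate to z ≈ 4 mm and the bar top to 43 mm, matching the text. The last view (B2 left, A2 right) shows the bar's yellow boundary at A2 (435,133)/(465,131) and its end at (433,88)/(465,84). It is clearly the non-turquoise bar. I'll compute the poses and grasp it.

```bash
cat > poses.py <<'E'
from h import *
a1,a2=load("A1")["cam"],load("A2")["cam"]
def fit2(model,world):
    """planar rigid fit -> origin, yaw"""
    m,w=np.array(model,float),np.array(world)[:,:2]; mc,wc=m.mean(0),w.mean(0); a,b=m-mc,w-wc
    y=np.arctan2((a[:,0]*b[:,1]-a[:,1]*b[:,0]).sum(),(a*b).sum()); R=np.array([[np.cos(y),-np.sin(y)],[np.sin(y),np.cos(y)]])
    return wc-R@mc,y,np.linalg.norm(b-a@R.T,axis=1).max()
stand=fit2([(-.04,.155),(.04,.155),(.04,-.025),(-.04,-.025)],[(.5476,-.0114),(.627,-.007),(.6371,-.187),(.5569,-.1895)])
unit=fit2([(-.14,.12),(.14,.12),(-.12,.075)],[(.4705,-.2103),(.749,-.195),(.4905,-.253)])
q=[onz(a2,p,.043) for p in [(435,133),(465,131),(433,88),(465,84)]]+[[.569,.2574],[.5914,.2625]]
bar=fit2([(.135,.011),(.135,-.011),(.17,.011),(.17,-.011),(.005,.011),(.005,-.011)],[x[:2] for x in q])
disc=tri([a1,a2],[(217.9,237.9),(253.5,316)])
pad=fit2([(.03,-.065),(-.03,-.065),(0,-.035)],[(.4408,.1613),(.3834,.1475),disc[:2]])
def w(f,x,y):
    o,a,_=f; return np.array([o[0]+x*np.cos(a)-y*np.sin(a),o[1]+x*np.sin(a)+y*np.cos(a)])
def lay(th,s,gx,off=0.,up=0.):
    """TCP pose holding the bar at slope th, gripped at bar x=gx, slid back off along the bar"""
    y=-.006*np.sin(th); z=.024+.006*np.cos(th)+up
    y+=(gx+off)*np.cos(th)-.007*np.sin(th); z+=(gx+off)*np.sin(th)+.007*np.cos(th)   # TCP is 3 mm behind bar z=4
    a=s[1]; X=np.array([-np.sin(a)*np.cos(th),np.cos(a)*np.cos(th),np.sin(th)])
    Y=np.array([np.cos(a),np.sin(a),0]); Z=np.cross(X,Y)
    return np.r_[w(s,0,y),z],Ro.from_matrix(np.c_[X,Y,Z]).as_rotvec()
E
python3 - <<'E'
from shot import *; from poses import *
from plant import claw, inverse_kinematics
print("stand",stand,"unit",unit,"bar",bar,"pad",pad,"disc",disc,"foot",w(unit,-.105,.085))
p,r=lay(.4,stand,.05,.03); print(p,r,Ro.from_rotvec(r).as_matrix()[:,2], inverse_kinematics(p,r))
g=w(bar,.05,0); print(g)
E
```

```text
stand (array([ 0.59554912, -0.16363606]), np.float64(0.05231799675781727), np.float64(0.0011936732014674377)) unit (array([ 0.61537898, -0.32222316]), np.float64(0.05176175782083354), np.float64(0.0013255330637774161)) bar (array([0.58168782, 0.25402331]), np.float64(1.8034819749338473), np.float64(0.0020430759694800627)) pad (array([0.39679822, 0.21751114]), np.float64(0.23726527005893708), np.float64(0.0005307463446845098)) disc [0.40497714 0.183356   0.00932829] foot [ 0.50612183 -0.24276956]
[ 0.59196057 -0.09510752  0.06712726] [-1.94464565 -2.04914299 -0.39419919] [-0.02036429  0.38888551 -0.92106099] [-0.44886645  0.60585495 -0.06856632  1.09678533  0.34853938  1.03421367]
[0.57015824 0.30267584]
```

Run:
```python
from shot import *; from poses import *
from plant import claw
g=w(bar,.05,0); o=down(bar[1])
claw.move_gripper(.055,70)
ctrl.goto(np.r_[g,.12],o); ctrl.move_linear(np.r_[g,.042],feed=.1)
claw.move_gripper(0.0,70); print("w",ctrl.current_gripper_width(),ctrl.current_time())
ctrl.move_linear(np.r_[g,.16],feed=.15); print("w",ctrl.current_gripper_width(),ctrl.current_ft_force())
p,r=lay(.4,stand,.05,.03,.07); ctrl.goto(p,r)
print(ctrl.current_time(),ctrl.current_tcp_pos(),p,ctrl.current_ft_force()); shot("C1")
x=eyes.read_camera("side"); cv2.imwrite("pics/sideC.png",x["img"])
a=cv2.imread("pics/C1.png"); b=x["img"][130:330,220:420]
cv2.imwrite("pics/C.png",np.hstack([a[:,220:460],cv2.resize(b,(480,480),interpolation=cv2.INTER_CUBIC)]))
```

```text
w 0.02016440519391164 7.05
w 0.020274396696486598 [-0.75878514 -0.7764924  -3.30486116]
9.4583 [ 0.59212661 -0.09403668  0.13717941] [ 0.59196057 -0.09510752  0.13712726] [ 0.85601066 -1.33624335 -2.70643855]
```

View pics/C.png

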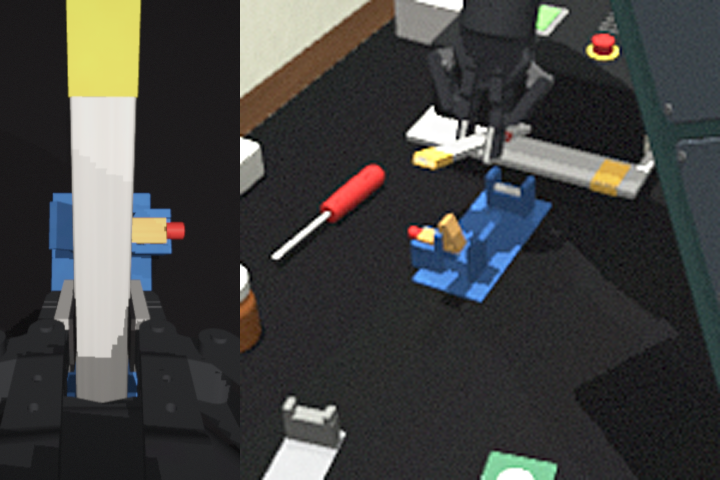

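The bar is held straight in the jaws (centre column about 323 along its length). Now I'll check the along-bar grasp offset from the yellow boundary (C1 row 97), then lay it.

Run:
```python
from shot import *; from poses import *
from plant import claw
r=load("C1");T=np.array(r["tool_from_camera"]); d=T[:3,:3]@np.linalg.inv(r["mtx"])@[323,97,1]; P=T[:3,3]+d*((-.001-T[2,3])/d[2])
gx=.135-P[0]; print("gx",gx,P)
gx=float(np.clip(gx,.046,.054))
F=ctrl.current_ft_force
p,o=lay(.4,stand,gx,.03,.003); ctrl.move_linear(p,feed=.1,attitude=o); print(ctrl.current_time(),F())
p,o=lay(.4,stand,gx,0,.003); ctrl.move_linear(p,feed=.06,attitude=o); print(F(),ctrl.current_tcp_pos()-p)
p,o=lay(.4,stand,gx,0,.0); ctrl.move_linear(p,feed=.03,attitude=o); print(F())
p,o=lay(.34,stand,gx,0,.0); ctrl.move_linear(p,feed=.03,attitude=o); print(F(),ctrl.current_time())
x=eyes.read_camera("side"); y=eyes.read_camera("scene")
cv2.imwrite("pics/D.png",np.hstack([cv2.resize(x["img"][150:270,260:400],None,fx=2.8,fy=2.8,interpolation=cv2.INTER_CUBIC),cv2.resize(y["img"][220:340,250:390],None,fx=2.8,fy=2.8,interpolation=cv2.INTER_CUBIC)]))
```

```text
gx 0.05042877112560243 [ 0.08457123  0.00086924 -0.001     ]
10.375 [-0.33548334  0.5453408  -3.25208131]
[-0.04442142  0.19229196 -2.86630265] [-5.64321435e-05 -1.22571714e-04 -7.38308746e-05]
[ 0.6450037  -0.47565193 -0.07687948]
[ 1.47885956  0.11556248 -0.15373856] 11.525
```

View pics/D.png

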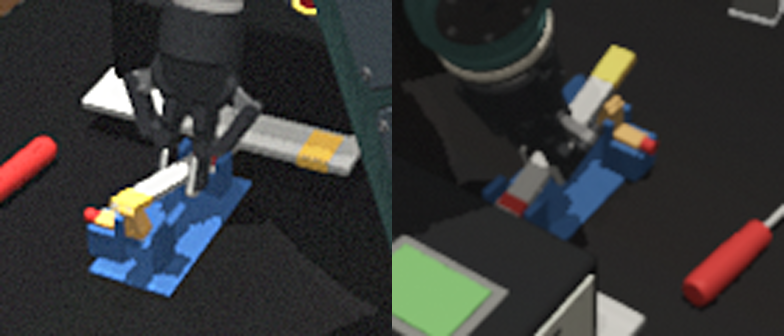

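The bar lies on the ridge with the red band at the cheeks (D right ≈(512,203)) and the butt above the bolt. The wrist force shows the ridge now carries its weight. Next I'll release, back off and press.

Run:
```python
from shot import *; from poses import *
from plant import claw
F=ctrl.current_ft_force
claw.move_gripper(.045); ctrl.hold(.2)
p=np.array(ctrl.current_tcp_pos()); z=Ro.from_rotvec(ctrl.current_eef_rot()).as_matrix()[:,2]
ctrl.move_linear(p-.08*z,feed=.15); claw.move_gripper(0.0)
def press(th,bx=.158,up=0.):
    y=-.006*np.sin(th)+bx*np.cos(th)-.008*np.sin(th); zz=.024+.006*np.cos(th)+bx*np.sin(th)+.008*np.cos(th)
    return np.r_[w(stand,0,y),zz+.022+up]
o=down(stand[1]+np.pi/2)
ctrl.goto(press(.31,up=.05),o); ctrl.move_linear(press(.31,up=.012),feed=.1); r=shot("E1"); print(ctrl.current_time(),F())
ctrl.move_linear(press(.31,up=.003),feed=.03); print(F())
for th in (.25,.18,.11,.05,0,-.03,-.055,-.07,-.08):
    ctrl.move_linear(press(th),feed=.04); f=F(); print(th,np.round(f,1),np.round(ctrl.current_tcp_pos()-press(th),4))
    if abs(f[2])>45: print("stop"); break
print(ctrl.current_time())
```

```text
14.5417 [-0.15390346 -0.53424556  0.36458067]
[ 0.37861264 -0.18685081  0.05233034]
0.25 [0.2 0.9 4.3] [ 0.0002  0.0002 -0.    ]
0.18 [ 0.6 -3.6  4.4] [ 0.0002 -0.0001  0.0001]
0.11 [-0.1 -4.2  5.4] [ 0.0002 -0.0004  0.0001]
0.05 [-2.2 -6.3 20.4] [ 0.0012 -0.0007  0.0016]
0 [ 0.7 -5.4  8.2] [ 0.0006 -0.0005  0.0006]
-0.03 [-0.2 -6.6  8.6] [ 0.0006 -0.0006  0.0006]
-0.055 [ 0.4 -6.4  8.5] [ 0.0009 -0.0006  0.0007]
-0.07 [ 1.3 -6.5 11.3] [ 0.001  -0.0007  0.0008]
-0.08 [ 0.6 -6.9 10.2] [ 0.001  -0.0007  0.0008]
18.0583
```

Run:
```python
from shot import *
a=shot("F1")["img"]; x=eyes.read_camera("side")["img"]
f=lambda i:cv2.resize(i,(400,400),interpolation=cv2.INTER_CUBIC)
cv2.imwrite("pics/F.png",np.hstack([f(a[140:400,200:460]),f(x[150:270,265:385])]))
```

```text
(no output)
```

View pics/F.png

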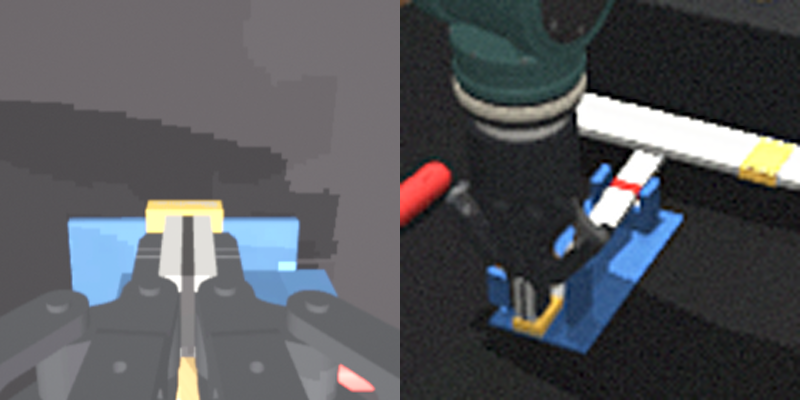

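The bar is pressed right down between the catch walls. The tip is still under the lip, and the lip is raised in the side view. I'll ease off slowly and watch the force.

Run:
```python
from shot import *
F=ctrl.current_ft_force
p=np.array(ctrl.current_tcp_pos())
for d in (.002,.004,.006,.009,.012): ctrl.move_linear(p+[0,0,d],feed=.02); print(d,np.round(F(),1))
ctrl.move_linear(p+[0,0,.15],feed=.2); ctrl.hold(.5)
from poses import stand
ctrl.goto([.575,-.06,.22],down(stand[1]+np.pi/2)); a=shot("G1"); print(ctrl.current_time())
ctrl.move_linear([.555,-.11,.22],feed=.2); b=shot("G2"); x=eyes.read_camera("side")["img"]
cv2.imwrite("pics/G.png",np.hstack([cv2.resize(a["img"][100:400,220:420],(400,600),interpolation=cv2.INTER_CUBIC),cv2.resize(b["img"][100:400,220:420],(400,600),interpolation=cv2.INTER_CUBIC)]))
```

```text
0.002 [ 0.1 -1.9  7.2]
0.004 [0.9 0.5 2.5]
0.006 [-0.6 -0.6 -0.7]
0.009 [-0.6  0.2 -0. ]
0.012 [0.  0.  0.3]
21.3083
```

View pics/G.png

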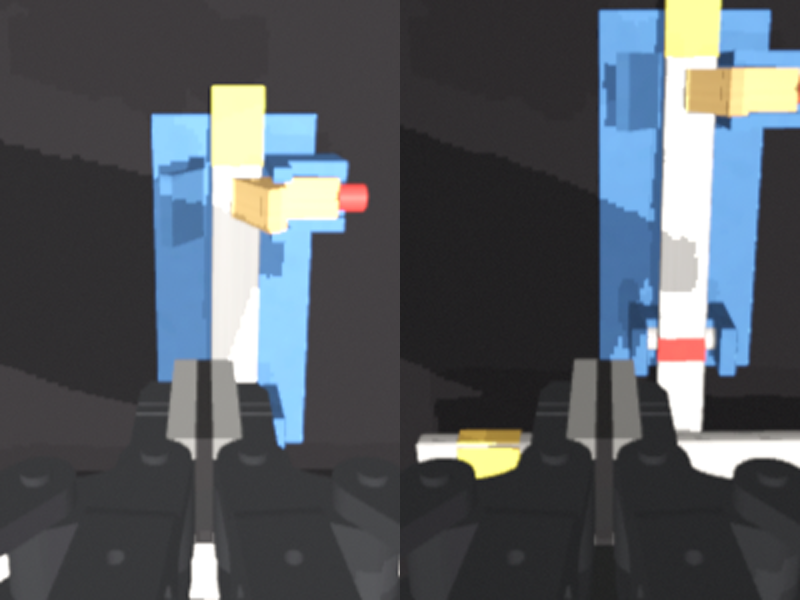

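The bolt sits over the bar in both views (G left ≈(255,203)). The force vanished on easing off, so it is latched. The lip mark shows at G2 pixels about (249–280, 315–321). I'll check the unit's shift from it, then fetch the pad.

Run:
```python
from shot import *; from poses import *
from plant import claw
c=load("G2")["cam"]
print("lower",onz(c,(249,315),.040),onz(c,(280.5,315),.040),"upper",onz(c,(249,321.5),.050),onz(c,(280.5,321.5),.050),"expect",w(unit,-.12,.12),w(unit,-.09,.12))
# pad
g=w(pad,0,.045); o=down(pad[1]+np.pi/2)
claw.move_gripper(.05,70); ctrl.goto(np.r_[g,.13],o); s=shot("H1"); ctrl.move_linear(np.r_[g,.038],feed=.1)
claw.move_gripper(0.,70); print("w",ctrl.current_gripper_width(),ctrl.current_time())
ctrl.move_linear(np.r_[g,.10],feed=.1); print(ctrl.current_ft_force())
# offset pose in front of the foot
t=w(unit,-.105,.085+.080+.10); o=down(unit[1]+np.pi/2)
ctrl.goto(np.r_[t,.10],o); ctrl.move_linear(np.r_[t,.045],feed=.1); print(ctrl.current_time(),ctrl.current_tcp_pos()); shot("H2")
x=eyes.read_camera("side"); pickle.dump(x,open("sideH.pkl","wb"))
b=cv2.imread("pics/H2.png")
cv2.imwrite("pics/H.png",np.hstack([cv2.resize(b[100:400,220:420],(400,600),interpolation=cv2.INTER_CUBIC),cv2.resize(x["img"][150:300,310:410],(400,600),interpolation=cv2.INTER_CUBIC)]))
```

```text
lower [ 0.48821254 -0.21355741  0.04      ] [ 0.51951789 -0.21187814  0.04      ] upper [ 0.49026458 -0.21476211  0.05      ] [ 0.52071649 -0.2131275   0.05      ] expect [ 0.48933107 -0.20859252] [ 0.51929089 -0.20704036]
w 0.013467784159262105 25.4333
[ 0.0489659  -0.17301357 -2.82994358]
28.1917 [ 0.49703945 -0.06277022  0.04539625]
```

View pics/H.png

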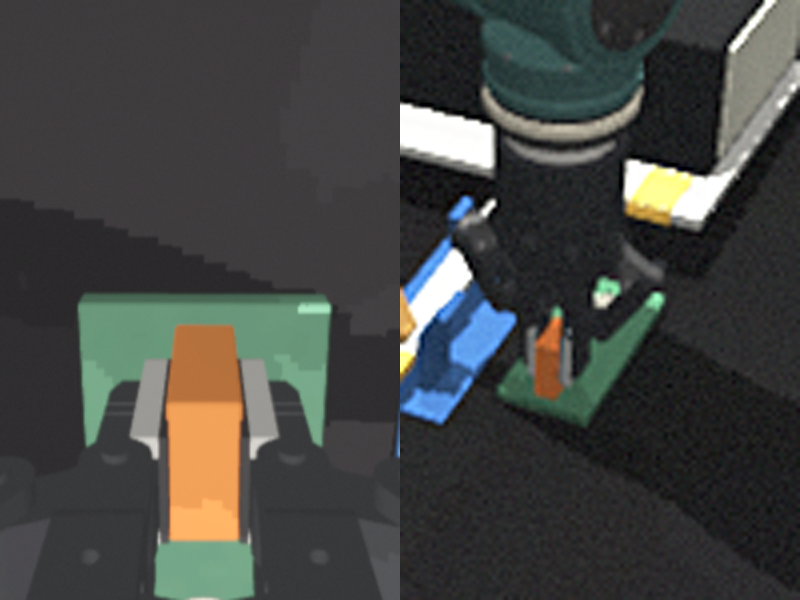

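The pad is held straight by its lug (H left, end edge ≈ px (260–385, 252)) and is clear of the stand. The unit has shifted about 3–4 mm toward −y, well inside the 25 mm limit. I'll aim 3 mm deeper and insert.

Run:
```python
from shot import *; from poses import *
from plant import claw
F=ctrl.current_ft_force
e=onz(load("H2")["cam"],(322.5,252),.0154)[:2]; p=np.array(ctrl.current_tcp_pos()); a=unit[1]; d=e-p[:2]
along=d@[-np.sin(a),np.cos(a)]; lat=d@[np.cos(a),np.sin(a)]; print("end ahead of TCP (expect .020, 0)",along,lat)
ctrl.move_linear(np.r_[p[:2],.0393],feed=.04); print(F())
for s in (.06,.03,.01,-.003):
    t=w(unit,-.105,.165+s); ctrl.move_linear(np.r_[t,.0393],feed=.05); f=np.array(F()); print(s,f.round(1),ctrl.current_tcp_pos())
    if np.linalg.norm(f[:2])>8: print("stop"); break
else:
    ctrl.move_linear(np.r_[t,.0375],feed=.02); print(F())
print(ctrl.current_time())
```

```text
end ahead of TCP (expect .020, 0) 0.01950055334794214 0.0006273979099029911
[-0.57954354  0.27852029 -1.82387727]
0.06 [-0.8 -1.  -2.4] [ 0.49878528 -0.10277378  0.03927183]
0.03 [ 0.4  0.4 -1.8] [ 0.50029913 -0.13288533  0.03922847]
0.01 [ 0.6 -0.2 -1.6] [ 0.50137149 -0.15305934  0.03924654]
-0.003 [ 0.9 -0.3 -2.9] [ 0.502105   -0.16613074  0.03923936]
[-5.16859012  1.51392545 18.54345445]
31.4917
```

Run:
```python
from shot import *; from poses import *
from plant import claw
p=np.array(ctrl.current_tcp_pos()); ctrl.move_linear([p[0],p[1],.0383],feed=.02)
claw.move_gripper(.04); ctrl.hold(.2); ctrl.move_linear([p[0],p[1],.20],feed=.12)
t=w(unit,-.09,.25); ctrl.goto(np.r_[t,.20],down(unit[1]+np.pi/2)); r=shot("I1"); print(ctrl.current_time(),ctrl.current_ft_force())
x=eyes.read_camera("side"); y=eyes.read_camera("scene")
cv2.imwrite("pics/I.png",np.hstack([cv2.resize(r["img"][60:360,200:420],(440,600),interpolation=cv2.INTER_CUBIC),np.vstack([cv2.resize(x["img"][150:270,280:420],(350,300),interpolation=cv2.INTER_CUBIC),cv2.resize(y["img"][220:340,250:390],(350,300),interpolation=cv2.INTER_CUBIC)])]))
```

```text
34.3167 [-0.48747319 -0.19977693  0.51566899]
```

View pics/I.png

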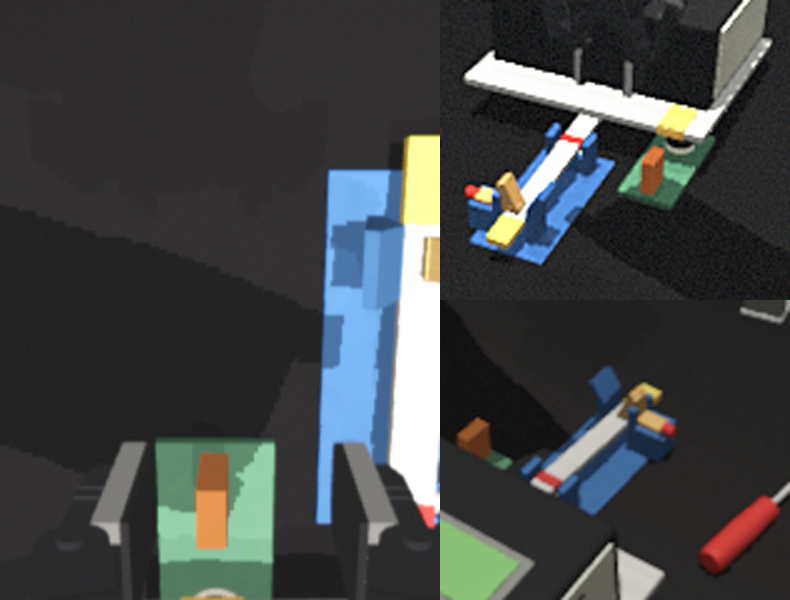

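The bar is latched under the bolt. The pad lies under the marked corner, with the disc's front rim just showing below the foot (I top right ≈(680,145)). Now a numeric check of the pad against the foot.

Run:
```python
from shot import *; from poses import *
c=load("I1")["cam"]
L,R=[onz(c,(200+u/2,60+444/2),.008)[:2] for u in (156,274)]
pf=fit2([(-.03,.065),(.03,.065)],[L,R]); print("pad",pf)
foot=w(unit,-.105,.082); a=pf[1]; d=foot-pf[0]
print("foot in pad",d@[np.cos(a),np.sin(a)],d@[-np.sin(a),np.cos(a)])
# lip mark height: side view + wrist G2, mark's front-left/right upper corners via side picture
x=eyes.read_camera("side"); m=cv2.inRange(cv2.cvtColor(x["img"],cv2.COLOR_BGR2HSV),(20,120,120),(32,255,255)); n,l,s,q=cv2.connectedComponentsWithStats(m)
sc=cam(x)
m0=cv2.inRange(cv2.cvtColor(load("side0")["img"],cv2.COLOR_BGR2HSV),(20,120,120),(32,255,255)); n0,l0,s0,q0=cv2.connectedComponentsWithStats(m0)
print([(q0[i].round(1),s0[i,4]) for i in range(1,n0) if s0[i,4]>20],[(q[i].round(1),s[i,4]) for i in range(1,n) if s[i,4]>20])
print("pred mark top centre: down/up", proj(sc,[np.r_[w(unit,-.105,.0975),.036],np.r_[w(unit,-.105,.0955),.0485],np.r_[w(unit,-.105,.0925),.0485]]).round(1))
print(ctrl.current_time())
```

```text
pad (array([ 0.50586276, -0.21194472]), np.float64(0.05492767633177609), np.float64(0.0004009712378853257))
foot in pad -0.0014431005716586357 -0.03379255937483823
[(array([370.8, 151.8]), np.int32(42)), (array([373.7, 202.8]), np.int32(120)), (array([208.6, 373.1]), np.int32(230))] [(array([373.5, 199.1]), np.int32(74)), (array([305.1, 243.1]), np.int32(41)), (array([440.6, 269.6]), np.int32(38))]
pred mark top centre: down/up [[373.3 202.3]
 [373.9 198. ]
 [374.3 197.4]]
34.4667
```

```bash
python3 -c "
from plant import ctrl,order
order.sign_off(); print(ctrl.current_time())"
```

```text
the job is handed in; nothing more can be done
the job is handed in; nothing more can be done
```

The bar is latched under the bolt, the unit stays raised by itself, and the green pad lies under the marked foot. I handed the job in at about 34.5 s of the 66 s allowed; no verdict is reported.

**What I did:** I laid the bar on the ridge with its tip under the lip, pressed the yellow end down until the bolt snapped, and slid the pad in by its lug without resistance.

**Last checks:**
- **Latch:** the bolt sits over the bar in the wrist views, and the press force fell to zero within 6 mm of easing off.
- **Pad:** the foot centre comes out about 1.4 mm off the pad's centre line and at y ≈ −34 mm in the pad's frame, against a target of −35 mm. The whole foot would come down on the plate.
- **Lift:** the foot's height was not measured directly. The yellow mark rose about 3.7 px in the side view, where about 4.3 px would mean 12.5 mm, so I put the lift at roughly 11 mm, above the 9.5 mm needed.

**Discrepancies:**
- **Unit shift:** its lip appeared about 3–5 mm farther in than at the start, of which about 2 mm is the tipping itself. I set the pad 3 mm deeper to allow for it.
- **Press on the pad:** setting it down gave a brief push of about 18 N on the bench before I let go.
- **Bystanders:** I saw none of them disturbed, but I did not measure them again at the end.

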